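# Put the calibration weights back in their block in order of size

## Robot

A 6-joint arm with a two-finger parallel gripper is mounted at the origin on a cart in front of the work surface, level with it; the furniture and walls round the work are solid. World frame = base frame: x ahead of the robot, y to its left, z up, the work surface at z = 0. Lengths are in m, angles in rad, forces in N, time in s.
With the tool pointing down it reaches from about 0.375 to 0.925 m from the base axis. Payload 5.7 kg.
Tool frame: the origin (TCP) lies between the finger pads; the fingertips stand 22 mm ahead of it and the grasp point (between the pads) lies 3 mm ahead of it; z points along the fingers, y is the line along which they close (so a half turn about z gives the same grasp; the last joint's range is limited). The gripper opens to 85 mm and grips with 20 to 120 N. Pads are 22 mm wide; open, the fingers measure 114 mm over their backs; the gripper's body (76 mm by 85 mm) begins 54 mm behind the grasp point. The pads swing forward as they close: fully open they stand 13 mm farther back than shut.
Start: joints at [-1.27, 0.359, 1.51, -0, 1.272, -0.115], TCP at [0.242, -0.549, 0.253] pointing down, gripper open.
Joint ranges: [-2.97, 2.97], [-1.01, 2.36], [0.21, 2.38], [-0.96, 4.11], [0.2, 2.71], [-2.98, 2.98]. Speed limits (rad/s): [2.39, 2.39, 3.14, 3.14, 3.14, 3.14].

## Interface

Orientations are given as a unit quaternion [w, x, y, z].
In Python, from station import robot, cams gives the robot as it stands. Calls block until the motion is done:
- robot.goto(position, orientation): joint-space move of the TCP to a pose.
- robot.movel(position, v=0.15, rot=None, max_force=None): straight line of the TCP; rot=None keeps the orientation; v is the mean speed in m/s. With max_force (N) it stops when the force on the tool has changed by that much, and returns True; else False.
- robot.move_j(angles): joint-space move.
- robot.open_jaws() and robot.clamp(): open the fingers fully, or close them until they stop; the grip force is fixed at half the most.
- robot.dwell(seconds).
- robot.ik(position, orientation): joint angles nearest the present ones, or None.
- robot.observe(): the state.
- cams.camera(name): name is "scene" or "top"; returns a dict with "frame" (384x512x3 uint8, red, green, blue), "depth" (384x512 float32, m along the optical axis (not along the pixel's ray), 0 where there is no reading), "mtx" (3x3 intrinsics, pixels), "k1" (the pictures are not rectified: a ray, as slopes to the right and down, at radius r is drawn at 1 + k1 r^2 times it, then the intrinsics apply), "rvec" (rotation vector, rad) and "tvec" (3), from world to camera coordinates, as OpenCV has them. Camera axes: x right, y down, z forward; pixel columns grow to the right and rows downward; lengths in m; the calibration is good to about 2 mm. A picture is of the moment at which its call begins.
A pose or a line that the arm cannot do raises robot.PlanningError and nothing moves.
- robot.job_done(): hands the job in; it is judged then, once.
The state is a dict: "t": time; "qpos": joint angles; "qvel": joint speeds; "joint_torque": joint torques, N m; "eef_pos": TCP position; "orientation": TCP orientation; "wrist_force": force on the tool from outside, world axes, zero at the start; "ft_torque": the same for the moment, N m; "gripper_width": opening from 0.0 (shut) to 1.0 (fully open); "grip_force": force on a finger pad.
Only numpy, scipy, OpenCV 4.12 (cv2) and the standard library are available. Lean on these libraries where they do the work, as an engineer would, in place of code of your own. Each camera call takes 0.05 s, during which the arm holds its last target. There are 200 camera calls.

## Task

The balance check is finished: put the four steel calibration weights back in the beech storage block in order of size, each upright and fully down in the well that fits it, the largest weight in the largest well and so on down to the smallest. Do not drop a weight or knock one over, and leave the tweezers and the small amber bottle where they are.

Things in the scene. Friction and masses are not known exactly. Their poses are not given: they have to be found in the camera images.
- weight_500_center (a point): largest of the four polished steel calibration weights: an upright round body of diameter 39 mm and height 50 mm, above it a short thin neck and a round knob of diameter 26 mm and height 13 mm; 70 mm tall in all, about 500 g. The point lies on its axis, half-way up (35 mm above its foot); z is its axis, up. It stands loose on the worktop; grip it round the upper body or the knob.
- weight_200_center (a point): second largest of the four polished steel calibration weights: an upright round body of diameter 31 mm and height 38 mm, above it a short thin neck and a round knob of diameter 22 mm and height 12 mm; 56 mm tall in all, about 200 g. The point lies on its axis, half-way up (28 mm above its foot); z is its axis, up. It stands loose on the worktop; grip it round the upper body or the knob.
- weight_100_center (a point): third largest of the four polished steel calibration weights: an upright round body of diameter 25 mm and height 29 mm, above it a short thin neck and a round knob of diameter 19 mm and height 11.5 mm; 46 mm tall in all, about 100 g. The point lies on its axis, half-way up (23 mm above its foot); z is its axis, up. It stands loose on the worktop; grip it round the upper body or the knob.
- weight_50_center (a point): smallest of the four polished steel calibration weights: an upright round body of diameter 20 mm and height 22 mm, above it a short thin neck and a round knob of diameter 16 mm and height 11 mm; 38 mm tall in all, about 50 g. The point lies on its axis, half-way up (19 mm above its foot); z is its axis, up. It stands loose on the worktop; grip it round the upper body or the knob.
- well_500: largest of the four dark round wells of the storage block: bore 45 mm, 9 mm deep, its upper 6 mm flared at 45 degrees to 57 mm, and slippery, so a weight set down a few mm off slides to the middle. Origin at the centre of its flat floor, 13 mm above the worktop; z up, x along the row from the largest to the smallest well. The wells lie in one line in a fixed light beech block 223 x 77 x 22 mm, whose top is level with the rims.
- well_200: second largest of the four dark round wells of the storage block: bore 37 mm, 9 mm deep, its upper 6 mm flared at 45 degrees to 49 mm, and slippery, so a weight set down a few mm off slides to the middle. Origin at the centre of its flat floor, 13 mm above the worktop; z up, x along the row from the largest to the smallest well. From the largest well the others lie 59, 111 and 157.5 mm away along x.
- well_100: third largest of the four dark round wells of the storage block: bore 31 mm, 9 mm deep, its upper 6 mm flared at 45 degrees to 43 mm, and slippery, so a weight set down a few mm off slides to the middle. Origin at the centre of its flat floor, 13 mm above the worktop; z up, x along the row from the largest to the smallest well. Weights in neighbouring wells stand 24 mm apart: set them down with the fingers across the row (closing along y).
- well_50: smallest of the four dark round wells of the storage block: bore 26 mm, 9 mm deep, its upper 6 mm flared at 45 degrees to 38 mm, and slippery, so a weight set down a few mm off slides to the middle. Origin at the centre of its flat floor, 13 mm above the worktop; z up, x along the row from the largest to the smallest well. Nothing of the block rises above its rims, 22 mm above the worktop.
- tweezers_center (a point): a pair of thin pale tweezers, 125 x 15 x 9 mm, loose on the worktop near its front edge: not to be disturbed. The point is its centre.
- small_bottle_center (a point): a small amber bottle with a blue cap, diameter 57 mm, 119 mm tall, standing loose behind the block: not to be disturbed. The point is half-way up.
There are look-alikes about, which are no part of the job. Leave any purple look-alike of the part that bears weight_200_center alone. What is shaped like the part that bears weight_100_center but purple is not meant.

How it is judged:
At the end, for the whole second after the job is handed in: Each of the four weights stands in the well of its own size: its axis within 7 mm of the well's centre, its foot within 3 mm of the well's floor, within 0.08 rad of upright, released and at rest (horizontal distance between weight_500_center and well_500 below 0.007 m and z of weight_500_center in the frame of well_500 between 0.032 and 0.038 m and angle between each of weight_500_center, weight_200_center, weight_100_center, weight_50_center's own z axis and vertical below 0.08 rad and linear speed of each of weight_500, weight_200, weight_100, weight_50 below 0.02 m/s and horizontal distance between weight_200_center and well_200 below 0.007 m and z of weight_200_center in the frame of well_200 between 0.025 and 0.031 m and horizontal distance between weight_100_center and well_100 below 0.007 m and z of weight_100_center in the frame of well_100 between 0.02 and 0.026 m and horizontal distance between weight_50_center and well_50 below 0.007 m and z of weight_50_center in the frame of well_50 between 0.016 and 0.022 m); the robot touches nothing.
It fails at once if a weight is knocked over (leans more than 0.7 rad) (angle between any of weight_500_center, weight_200_center, weight_100_center, weight_50_center's own z axis and vertical above 0.7 rad).
It fails at once if a weight is dropped into its well (it comes down into it faster than 0.6 m/s, as in a fall of 2 cm) ((linear speed of weight_500 above 0.6 m/s and horizontal distance between weight_500_center and well_500 below 0.02 m and z of weight_500_center in the frame of well_500 below 0.06 m) or (linear speed of weight_200 above 0.6 m/s and horizontal distance between weight_200_center and well_200 below 0.02 m and z of weight_200_center in the frame of well_200 below 0.053 m) or (linear speed of weight_100 above 0.6 m/s and horizontal distance between weight_100_center and well_100 below 0.02 m and z of weight_100_center in the frame of well_100 below 0.048 m) or (linear speed of weight_50 above 0.6 m/s and horizontal distance between weight_50_center and well_50 below 0.02 m and z of weight_50_center in the frame of well_50 below 0.044 m)).
It fails at once if the tweezers or the small bottle are shifted by more than 15 mm (distance of any of tweezers_center, small_bottle_center from where it was at the start of the episode above 0.015 m).
It also fails if it takes over 96 s, if anything falls off the work surface, if the arm or the gripper's body presses on something with over 40 N, if the wrist force passes 120 N, or if a joint passes its speed limit or range.

## Working session

There is one attempt and no reset: what is moved stays moved. The work goes in short steps, each a Python script; the robot and the scene stay as the last script left them, time stands still between calls to the robot, and variables do not carry over. Pictures are saved under pics/ and viewed, at most 14 in all, crops included, and the job is handed in when it is done.

```bash
mkdir -p pics && cat > h.py <<'E'
import numpy as np, cv2
from station import robot, cams
def cam(n):
    c=cams.camera(n); c['R']=cv2.Rodrigues(np.array(c['rvec'],float))[0]; c['t']=np.array(c['tvec'],float).ravel(); c['mtx']=np.array(c['mtx']); return c
def rays(c,uv):
    d=np.array([c['k1'],0,0,0,0],float).ravel()
    p=cv2.undistortPoints(np.array(uv,float).reshape(-1,1,2),c['mtx'],d).reshape(-1,2)
    D=np.c_[p,np.ones(len(p))]@c['R']; return -c['R'].T@c['t'],D
def onz(c,uv,z):
    o,D=rays(c,uv); return o+D*((z-o[2])/D[:,2])[:,None]
def proj(c,P):
    d=np.array([c['k1'],0,0,0,0],float)
    return cv2.projectPoints(np.array(P,float).reshape(-1,1,3),np.array(c['rvec'],float),c['t'],c['mtx'],d)[0].reshape(-1,2)
def cloud(c):
    h,w=c['depth'].shape; v,u=np.mgrid[:h,:w]
    o,D=rays(c,np.c_[u.ravel(),v.ravel()]); return (o+D*c['depth'].reshape(-1,1)).reshape(h,w,3)
def save(n,im): cv2.imwrite('pics/'+n,np.ascontiguousarray(im[...,::-1]))
E
python3 - <<'E'
from h import *
for n in('scene','top'):
    c=cam(n); save(n+'0.png',cv2.resize(c['frame'],(800,600))); print(n,-c['R'].T@c['t'],c['R'][2],c['mtx'][0,0],c['k1'])
E
```

```text
scene [-0.04548749 -0.74434013  0.45100177] [ 0.70581905  0.5350484  -0.46426574] 374.0578482021917 -0.11929342153066845
top [ 0.51767426 -0.28442451  0.99654472] [ 0.06046073  0.0108595  -0.9981115 ] 420.11434758014593 0.011166390286442692
```

View pics/scene0.png

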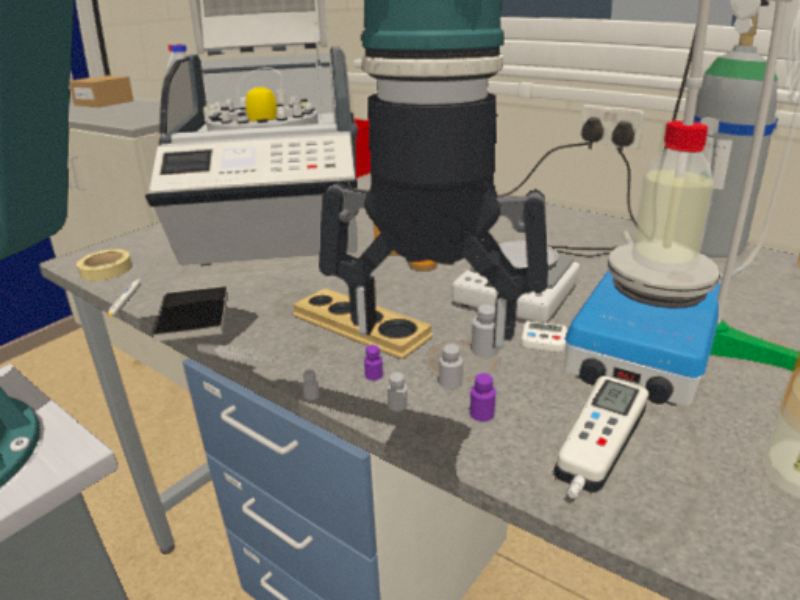

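View pics/top0.png

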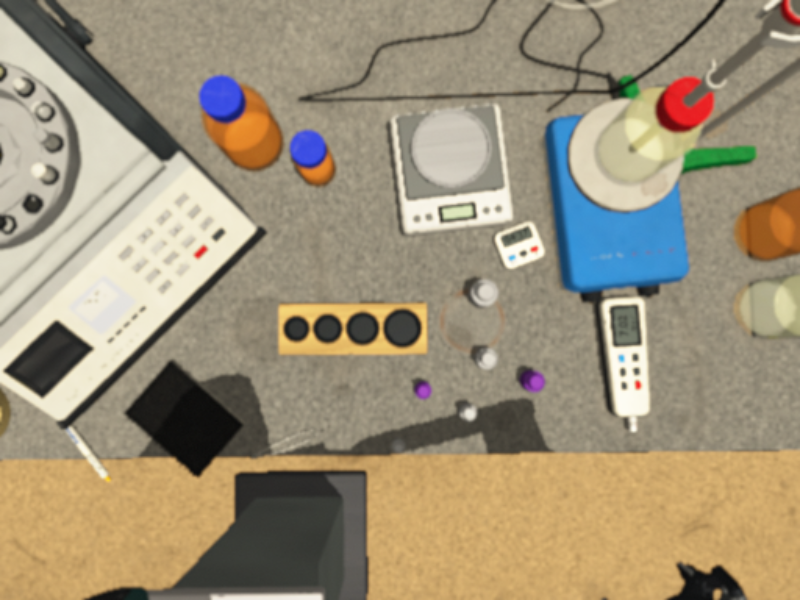

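The top view (800x600 scale) shows these candidates:
- **Weights:** grey ones at (484,291) = 500, (486,357) = 200, (468,411) = 100 and (398,445), in the shadow, = 50.
- **Look-alikes:** purple ones at (423,389) and (532,381), to be left alone.
- **Block:** wells at (402,328), (362,328), (327,328) and (296,328), from large to small.
- **Keep clear of:** tweezers at (295,440) and the bottle at (310,150).

Next I take a close crop and measure.

```bash
python3 - <<'E'
from h import *
c=cam('top'); s=cam('scene'); f=c['frame']; k=512/800
save('top_crop.png',cv2.resize(f[175:300,165:365],(800,500),interpolation=cv2.INTER_CUBIC))
P=cloud(c)
for n,(u,v),H in [('500',(484,291),.07),('200',(486,357),.056),('100',(468,411),.046),('50',(398,445),.038),('p1',(423,389),.04),('p2',(532,381),.05)]:
    u*=k;v*=k; w=P[int(v)-14:int(v)+15,int(u)-14:int(u)+15].reshape(-1,3); 
    b=w[w[:,2]>.012]; t=w[w[:,2]>H-.008]
    print(n,onz(c,[(u,v)],H)[0].round(4),'maxz',w[:,2].max().round(4),len(b),'top',len(t),t.mean(0).round(4) if len(t) else '', 'scene px',proj(s,[onz(c,[(u,v)],H)[0]])*800/512)
g=cv2.cvtColor(f,cv2.COLOR_RGB2GRAY); sub=(g<75).astype(np.uint8); sub[:192]=0; sub[228:]=0; sub[:,:178]=0; sub[:,275:]=0
n,l,st,ce=cv2.connectedComponentsWithStats(sub)
for i in range(1,n):
    if st[i,4]>60:
        q=onz(c,[ce[i]],.022)[0]; print('well',ce[i].round(1),st[i],q.round(4))
print('block z',P[205,180:272:8,2].round(3), 'table',P[240,180:260:16].round(3))
print('edge',onz(c,[(200,292),(400,290)],0).round(3), 'tweez',onz(c,[(295*k,440*k)],0),'bottle',onz(c,[(310*k,150*k)],.119))
E
```

```text
500 [ 0.5896 -0.401   0.07  ] maxz 0.9965 270 top 115 [ 0.5876 -0.401   0.0849] scene px [[484.52296115 306.30797827]]
200 [ 0.4963 -0.4036  0.056 ] maxz 0.9965 165 top 81 [ 0.4943 -0.4033  0.0781] scene px [[449.50997712 344.6502125 ]]
100 [ 0.4192 -0.3773  0.046 ] maxz 0.9965 106 top 63 [ 0.4239 -0.3707  0.1203] scene px [[397.0547596  372.52074138]]
50 [ 0.371  -0.2762  0.038 ] maxz 0.9965 66 top 44 [ 0.3776 -0.2768  0.1022] scene px [[310.58776592 369.36373143]]
p1 [ 0.451  -0.3135  0.04  ] maxz 0.9965 99 top 61 [ 0.4521 -0.3115  0.0915] scene px [[373.28862656 349.41548536]]
p2 [ 0.4611 -0.4692  0.05  ] maxz 0.9965 176 top 89 [ 0.4627 -0.4646  0.0968] scene px [[479.91893565 378.28033912]]
well [257.  209.6] [246 198  23  24 432] [ 0.5407 -0.2838  0.022 ]
well [231.6 209.8] [222 200  20  20 316] [ 0.5411 -0.2248  0.022 ]
well [189.2 209.9] [182 203  15  15 183] [ 0.5422 -0.1262  0.022 ]
well [209.3 210. ] [201 202  18  17 235] [ 0.5414 -0.173   0.022 ]
block z [0.021 0.018 0.023 0.018 0.015 0.025 0.015 0.011 0.024 0.011 0.014 0.021] table [[ 0.472 -0.101 -0.   ]
 [ 0.471 -0.138 -0.001]
 [ 0.471 -0.176 -0.002]
 [ 0.47  -0.214 -0.004]
 [ 0.47  -0.252 -0.002]]
edge [[ 0.35  -0.147  0.   ]
 [ 0.35  -0.614  0.   ]] tweez [[ 0.37444754 -0.12114327  0.        ]] bottle [[ 0.78141539 -0.16275119  0.119     ]]
```

View pics/top_crop.png

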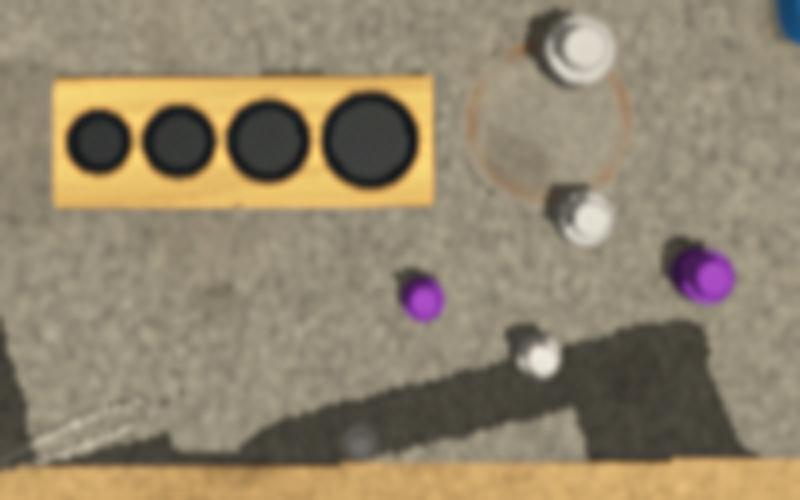

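The grey weights match the description in order of size. Their tops, projected into the scene view, land on the grey knobs, and the well spacings of 59, 110.8 and 157.6 mm agree with the given ones. Next I refine the knob positions and check reach.

```bash
cat >> h.py <<'E'
from scipy.spatial.transform import Rotation as Ro
def q(sgn): # closing along world x
    R=np.array([[0,sgn,0],[sgn,0,0],[0,0,-1.]]).T
    x=Ro.from_matrix(R).as_quat(); return [x[3],x[0],x[1],x[2]]
def knob(c,u,v,H,r,thr):
    """brightest blob near (u,v) -> xy at height H"""
    g=cv2.cvtColor(c['frame'],cv2.COLOR_RGB2GRAY).astype(float)
    u0,v0=int(round(u))-r,int(round(v))-r; w=g[v0:v0+2*r+1,u0:u0+2*r+1]
    m=(w>w.min()+thr*(w.max()-w.min())).astype(np.uint8)
    n,l,st,ce=cv2.connectedComponentsWithStats(m,connectivity=4); i=1+st[1:,4].argmax()
    p=ce[i]+[u0,v0]; return p,st[i],onz(c,[p],H)[0]
E
python3 - <<'E'
from h import *
c=cam('top')
for n,u,v,H in [('500',311.75,186.5,.07),('200',313,229.5,.056),('100',300.75,264.25,.046),('50',254.5,284.5,.038)]:
    for t in(.6,.75,.85):
        p,s,X=knob(c,u,v,H,8,t); print(n,t,p.round(1),s[2:],X.round(4))
    print(n,'eye',onz(c,[(u,v)],H)[0].round(4))
for s in(1,-1): print(q(s),[np.round(robot.ik(p,q(s)),2) if robot.ik(p,q(s)) is not None else None for p in([.59,-.401,.2],[.371,-.276,.036],[.371,-.276,.15],[.541,-.284,.2],[.542,-.126,.2])])
print(robot.observe())
E
```

```text
500 0.6 [311.6 187.1] [ 15  17 186] [ 0.5876 -0.4049  0.07  ]
500 0.75 [311.6 187.5] [ 14  15 141] [ 0.5867 -0.405   0.07  ]
500 0.85 [311.5 188. ] [ 14  13 106] [ 0.5856 -0.4048  0.07  ]
500 eye [ 0.589  -0.4054  0.07  ]
200 0.6 [312.5 229.9] [ 13  14 116] [ 0.493  -0.4068  0.056 ]
200 0.75 [312.4 230.1] [11 12 82] [ 0.4926 -0.4064  0.056 ]
200 0.85 [312.7 229.9] [ 8  9 53] [ 0.4931 -0.4071  0.056 ]
200 eye [ 0.494  -0.4079  0.056 ]
100 0.6 [300.4 264.2] [10  9 56] [ 0.4167 -0.3793  0.046 ]
100 0.75 [300.4 264.3] [ 7  7 37] [ 0.4165 -0.3791  0.046 ]
100 0.85 [300.4 264.5] [ 6  6 31] [ 0.4161 -0.3793  0.046 ]
100 eye [ 0.4165 -0.38    0.046 ]
50 0.6 [256.1 291. ] [17  4 41] [ 0.357  -0.2792  0.038 ]
50 0.75 [255.9 291.4] [17  3 33] [ 0.3563 -0.2787  0.038 ]
50 0.85 [257.4 291.6] [11  2 20] [ 0.3559 -0.2822  0.038 ]
50 eye [ 0.3717 -0.2757  0.038 ]
[np.float64(0.0), np.float64(0.7071067811865475), np.float64(0.7071067811865475), np.float64(0.0)] [array([-0.69,  0.56,  1.3 , -0.  ,  1.28, -0.69]), array([-0.79,  0.5 ,  2.01, -0.  ,  0.63, -0.79]), array([-0.79,  0.3 ,  1.92, -0.  ,  0.
[... 498 characters left out ...]
-1.27011581e+00,  3.59157792e-01,  1.51087628e+00, -5.32774030e-06,
        1.27248363e+00, -1.15070706e-01]), 'qvel': array([ 1.41399369e-03, -2.53782034e-03, -2.53329297e-03,  9.59408395e-05,
        2.96533961e-04,  6.33899453e-04]), 'joint_torque': array([ 1.02535963e-03, -5.27243793e+01, -2.78518313e+01, -1.83337352e-04,
        1.01220518e-02,  1.78605909e-06]), 'eef_pos': array([ 0.24224296, -0.54859174,  0.25287203]), 'orientation': array([-4.60294771e-04,  9.78471291e-01,  2.06382460e-01, -4.53975335e-05]), 'wrist_force': array([ 0.08300946,  0.01910217, -0.06540628]), 'ft_torque': array([ 0.00507966, -0.02434189, -0.02648572]), 'grip_force': 0.0, 'gripper_width': 1.000619734581274}
```

```bash
cat >> h.py <<'E'
Q=q(1)
def pick(x,y,h):
    robot.goto([x,y,.16],Q); 
    hit=robot.movel([x,y,h+.003],v=.12,max_force=8)
    if hit: print('HIT',robot.observe()['eef_pos']); return False
    robot.clamp(); s=robot.observe(); print('width mm',s['gripper_width']*85,'F',s['grip_force'],'t',s['t'])
    robot.movel([x,y,h+.1],v=.12); s=robot.observe(); print('lifted',s['wrist_force'].round(2),s['gripper_width']*85,s['grip_force']); return True
def place(x,y,h):
    robot.movel([x,y,h+.1],v=.2)
    robot.movel([x,y,h+.003+.013+.008],v=.12)
    hit=robot.movel([x,y,h+.003+.013-.001],v=.03,max_force=4)
    s=robot.observe(); print('down',hit,'foot above floor mm',(s['eef_pos'][2]-h-.003-.013)*1e3,s['wrist_force'].round(1))
def release(x,y):
    robot.open_jaws(); robot.movel([x,y,.16],v=.15); print('t',robot.observe()['t'])
E
python3 - <<'E'
from h import *
if pick(.5875,-.405,.038):
    c=cam('scene'); save('g500.png',cv2.resize(c['frame'][100:340,150:400],(750,600)))
E
```

```text
width mm 37.43887927363738 F 61.29413841990754 t 3.325
lifted [-0.98  0.19 -5.07] 37.123617277930464 60.530865476466715
```

View pics/g500.png

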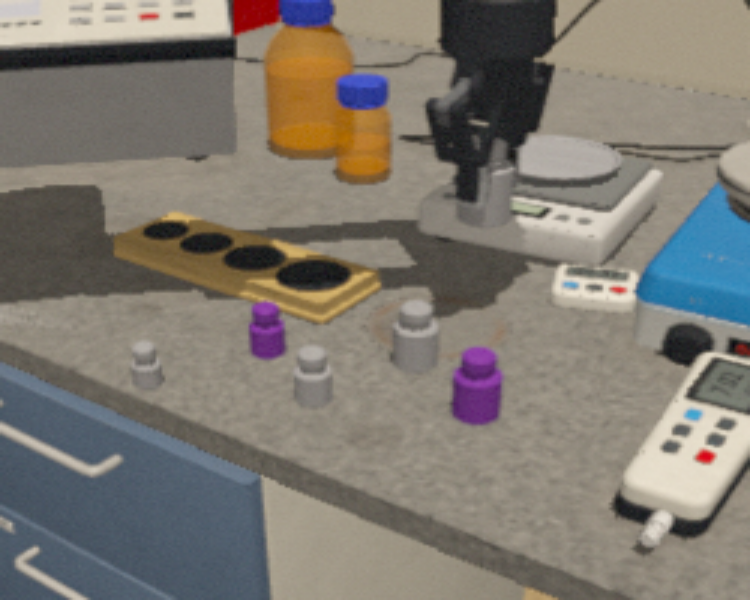

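The picture shows the 500 held upright at crop (485,190) and clear of everything, so I set it down. All the remaining weights, including the 50 at (146,365), are now out of the shadow.

```bash
python3 - <<'E'
from h import *
W=(.5408,-.2838); place(*W,.038); release(*W)
c=cam('top'); save('p500.png',cv2.resize(c['frame'][165:300,165:365],(800,540),interpolation=cv2.INTER_CUBIC))
for n,u,v,H in [('200',312.5,229.9,.056),('100',300.4,264.2,.046),('50',254.5,284,.038)]:
    for t in(.6,.75): p,s,X=knob(c,u,v,H,7 if n!='50' else 5,t); print(n,t,p.round(1),s[2:],X.round(4))
E
```

```text
down True foot above floor mm 0.8923854329261297 [-0.5  0.3  5. ]
t 7.6333
200 0.6 [312.7 229.9] [ 13  14 121] [ 0.493  -0.4071  0.056 ]
200 0.75 [312.5 230.1] [11 12 89] [ 0.4927 -0.4067  0.056 ]
100 0.6 [300.2 264.8] [10 10 72] [ 0.4152 -0.3787  0.046 ]
100 0.75 [300.5 264.6] [ 8  8 44] [ 0.4158 -0.3794  0.046 ]
50 0.6 [256.  284.9] [ 9 11 70] [ 0.3706 -0.2792  0.038 ]
50 0.75 [256.3 285. ] [ 9 11 65] [ 0.3706 -0.2797  0.038 ]
```

View pics/p500.png

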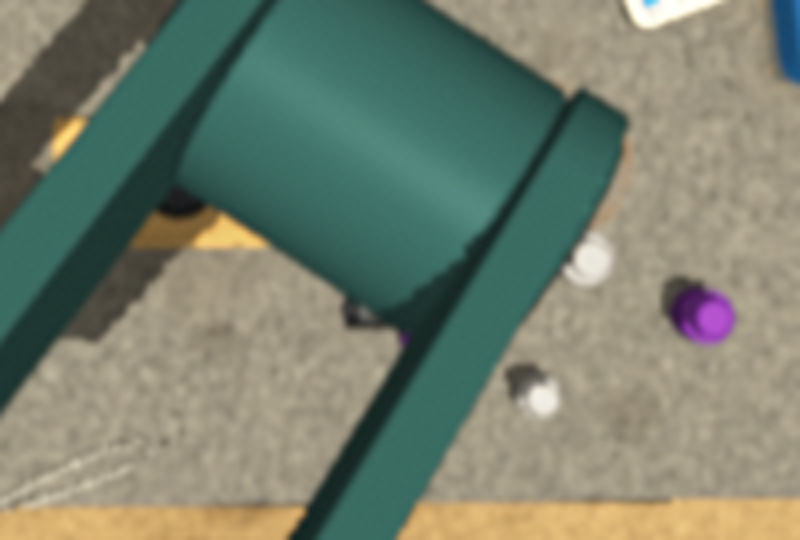

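The 500 is down: it touched at 0.9 mm from nominal depth, though the arm hides the block here. The 200 at crop (590,258) and the 100 at (540,398) are in clear view. I pick and place the 200, then go over the 100 and look.

```bash
python3 - <<'E'
from h import *
if pick(.493,-.407,.033):
    W=(.5412,-.2248); place(*W,.033); release(*W)
    robot.goto([.4157,-.379,.16],Q)
    s=cam('scene'); save('p200.png',cv2.resize(s['frame'][100:340,150:400],(750,600)))
    c=cam('top'); save('p200t.png',cv2.resize(c['frame'][165:300,165:365],(800,540),interpolation=cv2.INTER_CUBIC))
    p,st,X=knob(c,254.5,284,.038,5,.6); print('50',p,X)
E
```

```text
width mm 28.48931175286512 F 59.36595459468663 t 10.0167
lifted [ 0.23  1.81 -2.93] 28.93503179226129 59.26480206660926
down True foot above floor mm 0.634304665096919 [-1.   0.2  5.3]
t 14.6583
50 [255.27906977 286.46511628] [ 0.36725418 -0.27744351  0.038     ]
```

View pics/p200.png

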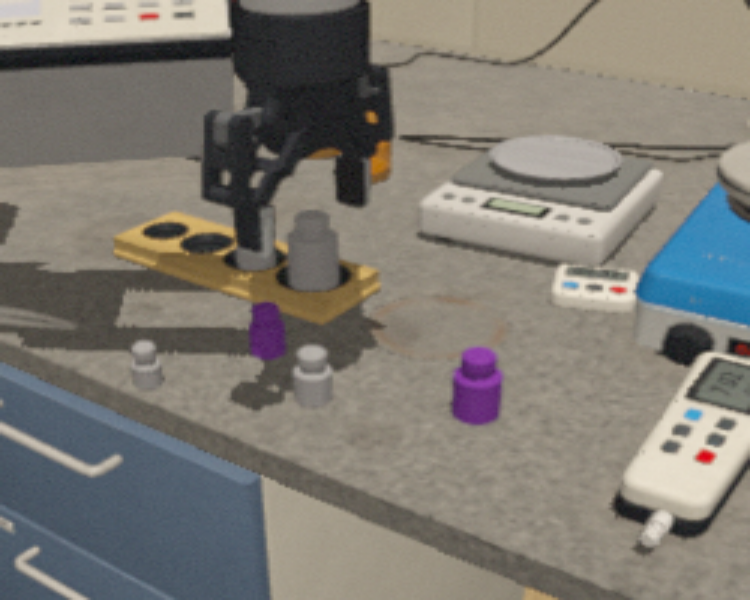

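View pics/p200t.png

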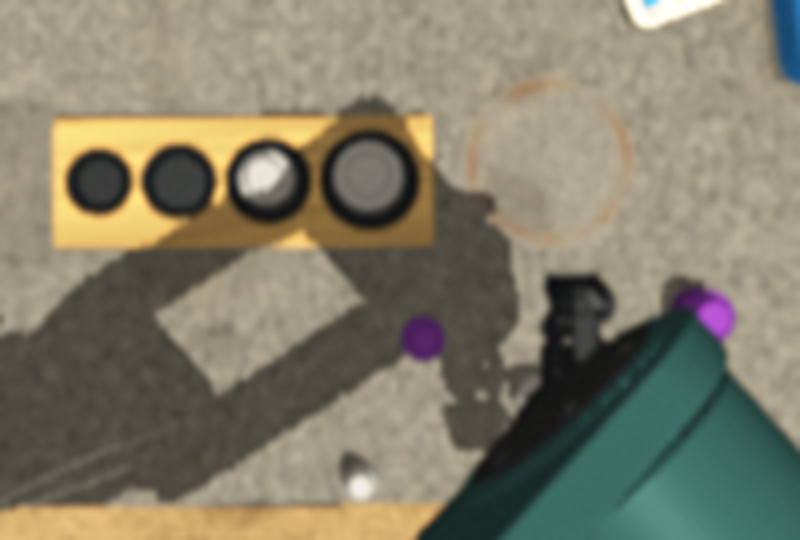

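The 500 and 200 are seated concentric in their wells, at top crop (370,180) and (268,180). Next come the 100 and then the 50, whose knob is at (360,485).

```bash
python3 - <<'E'
from h import *
if pick(.4157,-.379,.031):
    W=(.5416,-.173); place(*W,.031); release(*W)
    robot.goto([.45,-.29,.2],Q); robot.goto([.3685,-.278,.16],Q)
    s=cam('scene'); save('p100.png',cv2.resize(s['frame'][100:340,150:400],(750,600)))
E
```

```text
width mm 22.613197923421357 F 58.557112868875265 t 17.625
lifted [-0.39  0.31 -0.31] 22.44533200980644 58.77618469297886
down True foot above floor mm 0.5300814202485824 [-0.9 -0.1  6.4]
t 22.6
```

View pics/p100.png

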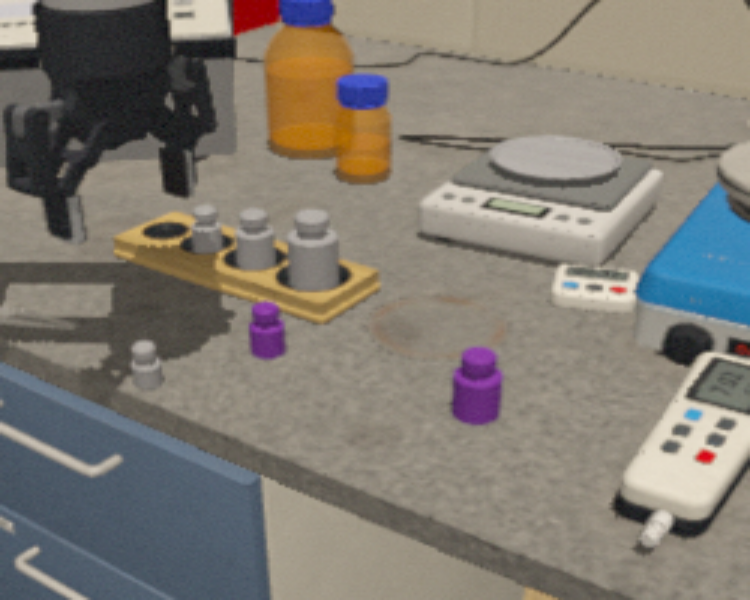

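Three weights are seated, and the 50 stands at (146,365) untouched. Next: the 50.

```bash
python3 - <<'E'
from h import *
if pick(.3685,-.278,.030):
    W=(.5422,-.1262); place(*W,.030); release(*W)
    robot.goto([.42,-.45,.25],Q)
    s=cam('scene'); save('p50.png',cv2.resize(s['frame'][100:340,150:400],(750,600)))
    c=cam('top'); save('p50t.png',cv2.resize(c['frame'][165:300,165:365],(800,540),interpolation=cv2.INTER_CUBIC))
E
```

```text
width mm 16.601411947911004 F 58.4647437161766 t 25.8833
lifted [-0.42  0.2  -0.44] 16.47582821483325 58.59572960471269
down True foot above floor mm 0.3979130573332646 [-0.9  0.3  6.4]
t 30.8417
```

View pics/p50.png

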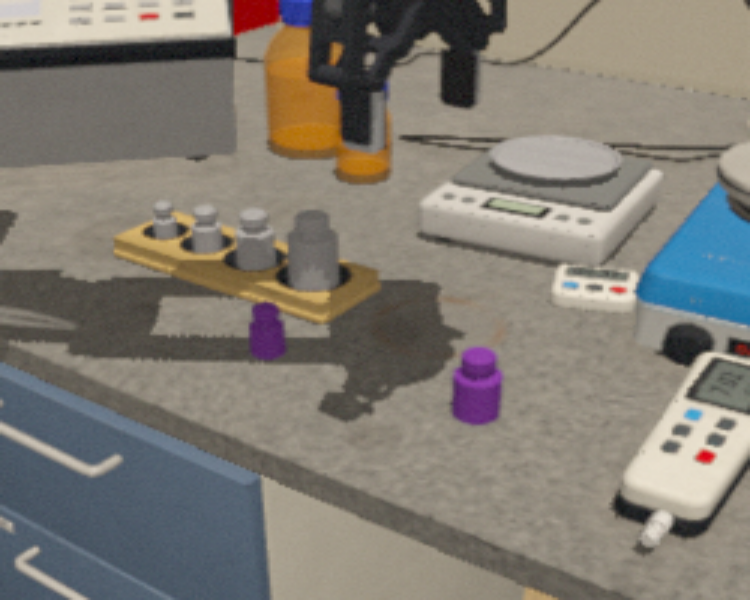

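View pics/p50t.png

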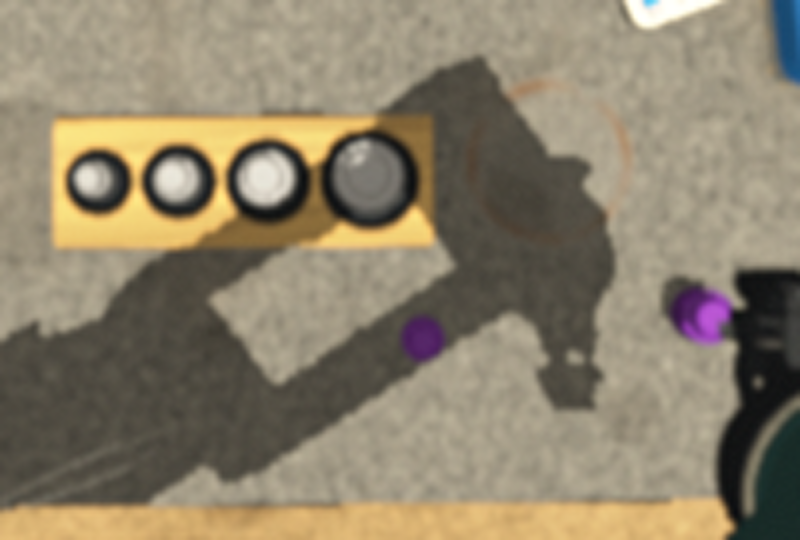

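All four weights sit upright and concentric in their wells, at top crop (97,180), (178,180), (268,180) and (370,180). The tweezers, the bottle and the purple look-alikes have not moved, so I hand in.

```bash
python3 -c "
from h import *
robot.dwell(.5); print(robot.job_done())"
```

```text
the job is handed in; nothing more can be done
None
```

The job is handed in: all four weights stand upright and fully down in their own wells in order of size, and the tweezers, the bottle and the purple look-alikes were left alone; the hand-in call returned no verdict.

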